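Open the child-safe spice jar in its cradle

TASK

Slide the square spice jar across the table, without lifting it, between the wooden rails of the cradle until it is fully home against the back stop. Then press its push-and-turn cap down, twist it counter-clockwise (seen from above) until it comes free, lift it straight up, and finish while still holding the cap level in the gripper, steady, about a hand's breadth (5 to 10 cm) above the jar. Leave the jar standing in the cradle, and leave the turntable, teaspoon, coaster and ring where they are.

Things in the scene. Friction and masses are not known exactly. Their poses are not given: they have to be found in the camera images.
- jar_center (a point): Centre of the amber glass jar's square lower part, 58 x 58 mm, 74 mm high with its thin felt foot (this point is on its axis, 37 mm above its underside), about 0.3 kg, loose on the table; z up, x and y square to its four like sides. The only square jar; it slides easily. The cap sits on its neck, axes in line; jar and closed cap are together 105.5 mm high.
- cap_center (a point): Centre of the round black plastic cap, on its axis: 25 mm high, this point 12.5 mm below its top; z up. Its upper 10 mm is a ribbed solid crown 50 mm across, the skirt below is 49 mm across. Closed, a spring holds it up in three pockets of the neck, with about 5 degrees of turning play either way. It does not turn clockwise; pulled up while closed, it lifts the jar.
- jar_shoulder (a point): On the jar's axis at the flat top of its body, 74 mm above its underside; the closed cap's lower edge is 6.5 mm above. To open: push the cap down 4.5 to 6 mm (6.5 is the hard stop on the shoulder; spring force 5 N, rising to 9.5 N), keep it down and turn it counter-clockwise seen from above by 65 degrees (50 to 80 works; blocked at about 85), then lift straight up.
- cradle_seat (a point): Point on the table (z = 0) under the jar's axis when the jar is fully home. The wooden cradle is fixed to the table and has no floor: two rails along its y axis, 14 mm thick, 18 mm high, inner faces at x = -31 and +31 mm, and a back stop of the same height with its inner face at y = +29.5 mm. The jar goes in along +y with its sides parallel to the rails, any side first.
- cradle_mouth (a point): Middle of the cradle's open end, on the table, 69 mm from the seat towards the cradle's -y; axes as the seat's. From 40 mm before the seat outwards the rails splay over about 30 mm to an opening of about 86 mm here (113 mm over the outsides, 18 mm high).
- turntable_jar (a point): Bystander: middle of one of three round glass spice jars (46 mm diameter, 96 mm high) fixed on the freely spinning white turntable (210 mm diameter) at the table's corner; the jar axes stand 58 mm from the turntable's axis.
- teaspoon_grip (a point): Bystander: handle of the steel teaspoon, 140 mm long, lying on the table.
- coaster_center (a point): Bystander: centre of the round wooden coaster, 90 mm diameter, 8 mm thick, on the table.
- silicone_ring: Bystander: red silicone ring, 68 mm outside diameter, 8 mm thick, flat on the table; origin at the centre of its underside.
Mind the look-alikes: they are no part of the job. What is meant by the part that bears cap_center is not blue, and is the larger of those in its own colour. Of the things that look like the part that bears jar_center, take the one that is nearest to the robot's base at the start.

How it is judged:
On the way, in this order (a step that is already met when the one before it is completed fails the run):
1. the closed jar stands fully home in the cradle (x of jar_center in the frame of cradle_seat between -0.006 and 0.006 m and y of jar_center in the frame of cradle_seat between -0.01 and 0.006 m and z of jar_center in the frame of cradle_seat below 0.042 m and angle between jar_center's own z axis and vertical below 0.1 rad and z of cap_center in the frame of jar_center between 0.053 and 0.061 m), for 0.2 s.
2. the cap is pressed down at least 3 mm with the jar in the cradle (x of jar_center in the frame of cradle_seat between -0.006 and 0.006 m and y of jar_center in the frame of cradle_seat between -0.01 and 0.006 m and z of jar_center in the frame of cradle_seat below 0.042 m and angle between jar_center's own z axis and vertical below 0.1 rad and z of cap_center in the frame of jar_center below 0.053 m and horizontal distance between cap_center and jar_center below 0.006 m), for 0.1 s.
At the end, for the whole second after the job is handed in: Jar upright in the cradle (axis within 6 mm sideways of the seat, at most 10 mm short of home); fingers hold the cap still, level within 0.3 rad, raised 30 to 130 mm above its closed height, within 30 mm of the jar's axis, clear of the jar (x of jar_center in the frame of cradle_seat between -0.006 and 0.006 m and y of jar_center in the frame of cradle_seat between -0.01 and 0.006 m and z of jar_center in the frame of cradle_seat below 0.042 m and angle between jar_center's own z axis and vertical below 0.1 rad and z of cap_center in the frame of jar_center between 0.086 and 0.186 m and horizontal distance between cap_center and jar_center below 0.03 m and angle between cap_center's own z axis and vertical below 0.3 rad and contact force between the fingers and cap above 1 N and contact force between cap and jar below 0.1 N and linear speed of each of cap, jar below 0.03 m/s); the arm keeps its last pose, push and grip.
It fails at once if the jar is lifted (more than 10 mm) (height (world z) of jar_center above 0.047 m).
It fails at once if the jar is tipped (angle between jar_center's own z axis and vertical above 0.3 rad).
It fails at once if the turntable, teaspoon, coaster or ring is moved over 30 mm (distance of any of turntable_jar, teaspoon_grip, coaster_center, silicone_ring from where it was at the start of the episode above 0.03 m).
It also fails if it takes over 48 s, if anything falls off the work surface, if the arm or the gripper's body presses on something with over 40 N, if the wrist force passes 120 N, or if a joint passes its speed limit or range.

ROBOT

A 7-joint arm with a two-finger parallel gripper is mounted at the origin on the work surface. World frame = base frame: x ahead of the robot, y to its left, z up, the work surface at z = 0. Lengths are in m, angles in rad, forces in N, time in s.
With the tool pointing down it reaches from about 0.4 to 0.875 m from the base axis. Payload 4.4 kg.
Tool frame: the origin (TCP) lies where the fingers leave the gripper's body, on its centre line; the fingertips stand 73 mm ahead of it and the grasp point (between the pads) lies 54 mm ahead of it (manip.tip_extent is the distance from the TCP to the fingertips, in m); z points along the fingers, y is the line along which they close (so a half turn about z gives the same grasp; the last joint's range is limited). The gripper opens to 85 mm and grips with 20 to 120 N. Pads are 22 mm wide; open, the fingers measure 114 mm over their backs; the gripper's body (76 mm by 85 mm) begins 54 mm behind the grasp point. The pads swing forward as they close: fully open they stand 13 mm farther back than shut.
Start: joints at [-1.365, 0.628, 0.038, 1.517, -0.027, 0.996, -0.02], TCP at [0.174, 0.626, 0.304] pointing down, gripper open.
Joint ranges: [-3.06, 3.06], [-0.37, 2.12], [-1.25, 1.32], [0.18, 2.47], [-1.1, 4.24], [0.23, 1.98], [-2.94, 2.94]. Speed limits (rad/s): [2.57, 2.57, 3.14, 3.14, 3.14, 3.14, 3.14].

INTERFACE

Orientations are given as a unit quaternion [w, x, y, z].
In Python, from station import manip, cams, ticket gives the robot as it stands.
- The arm moves only by the tool send_rows, never from a script. Its argument "plan" is a list of rows, each a list of 7 numbers: the shift along the world's x, y, z as a fraction of full scale, then the turn, a rotation vector about the world's x, y, z as a fraction of full scale, then the closure, from 0 (fully open) to 1 (shut). A call has 1 to 8 rows; each row shifts and turns the commanded pose from where the row before left it; what a row does not reach is not made up. Full scale, the value 1, is 20 cm for a shift and 90 degrees for a turn. A row lasts 1/12 s, in which the tool goes at most 41.7 mm and 7.16 degrees, less where a joint would pass 70% of its speed; a pose out of reach is approached as far as the arm can. A call with a number of a shift or a turn outside -1 to 1 is refused whole. A call with a gripper value outside its range is refused whole. The fingers move at their own pace and stop on an object; the grip force is fixed at half the most. Time passes only in rows, so rows that do not move let the fingers close. It gives the time, the measured TCP pose, the force, the opening and the grip force at its end, in the units of the state.
- manip.get_state(): the state, without advancing time (a new reading comes with each control period).
- cams.capture(name): name is "scene" or "side" or "wrist"; returns a dict with "color" (480x640x3 uint8, red, green, blue), "mtx" (3x3 intrinsics, pixels), "R" (3x3) and "t" (3): a world point X has camera coordinates R X + t; the wrist camera has in their place "tool_from_camera" (4x4, takes a point from camera to tool coordinates, whose origin is the TCP and whose axes are the flange's). Camera axes: x right, y down, z forward; pixel columns grow to the right and rows downward; lengths in m; the calibration is good to about 2 mm. A picture is of the moment at which its call begins: read the wrist's pose just before it. There is no depth.
- ticket.finish_job(): hands the job in; it is judged then, once.
The state is a dict: "clock": time; "joint_positions": joint angles; "dq": joint speeds; "joint_efforts": joint torques, N m; "tcp_pos": TCP position; "tcp_rot": TCP orientation; "wrist_force": force on the tool from outside, world axes, zero at the start; "torque": the same for the moment, N m; "grip_width": finger opening in m; "grasp_force": force on a finger pad.
Only numpy, scipy, OpenCV 4.12 (cv2) and the standard library are available. Lean on these libraries where they do the work, as an engineer would, in place of code of your own. Each camera call takes 0.05 s, during which the arm holds its last target. There are 200 camera calls.

## Working session

There is one attempt and no reset: what is moved stays moved. The work goes in short steps, Python scripts to look and compute and a tool call to move; the robot and the scene stay as the last step left them, time stands still between calls to the robot, and variables do not carry over. Pictures are saved under pics/ and viewed, at most 10 in all, crops included, and the job is handed in when it is done.

Besides the shell and the picture viewer there is one more tool, called after "Emit:" as name(argument=value, ...) on one line, values as JSON. send_rows: Moves the arm, as the interface text tells. Shift numbers are shares of 20 cm and turn numbers shares of 90 degrees, none past 1 either way. Its arguments: {"type":"object","properties":{"plan":{"type":"array","items":{"type":"array","items":{"type":"number","minimum":-1,"maximum":1}}}},"required":["plan"]}

```bash
mkdir -p pics; python3 - <<'E'
from station import manip,cams
import cv2,numpy as np
for n in("scene","side"):
    c=cams.capture(n); cv2.imwrite(f"pics/{n}0.png",c["color"][...,::-1]); 
    print(n,c["mtx"].tolist(),(-c["R"].T@c["t"]).tolist())
    np.savez(f"pics/{n}.npz",**{k:c[k] for k in("mtx","R","t")})
s=manip.get_state();print(s)
E
```

```text
scene [[529.4195138288885, 0.0, 323.81622987734534], [0.0, 529.4195138288885, 241.11276453884872], [0.0, 0.0, 1.0]] [1.3088253838040753, -0.4243494828518281, 0.7390161046686498]
side [[561.2443577509364, 0.0, 313.23966694374786], [0.0, 561.2443577509364, 240.01197472827067], [0.0, 0.0, 1.0]] [0.3839716995134276, -0.9615057102079472, 1.0717544875826353]
{'clock': 0.1, 'joint_positions': array([-1.36480517,  0.62924317,  0.03846157,  1.51827549, -0.0270338 ,
        0.9962564 , -0.01997544]), 'dq': array([-0.00013748, -0.00188113,  0.00082581, -0.00162318,  0.00021677,
       -0.00035175,  0.00070194]), 'joint_efforts': array([ 3.66662382e-03, -5.64534903e+01,  1.23111751e+00, -1.93971813e+01,
        1.14714308e-02,  5.41823902e-03, -6.18276417e-06]), 'tcp_pos': array([0.174353  , 0.62573607, 0.30308561]), 'tcp_rot': array([-1.13993640e-04,  1.35481407e-01,  9.90779539e-01, -8.24330038e-04]), 'wrist_force': array([-0.33752398, -0.08837418, -0.235369  ]), 'torque': array([-0.00041482,  0.00315907,  0.0166224 ]), 'grasp_force': 0.0, 'grip_width': 0.08526088930452706}
```

View pics/scene0.png

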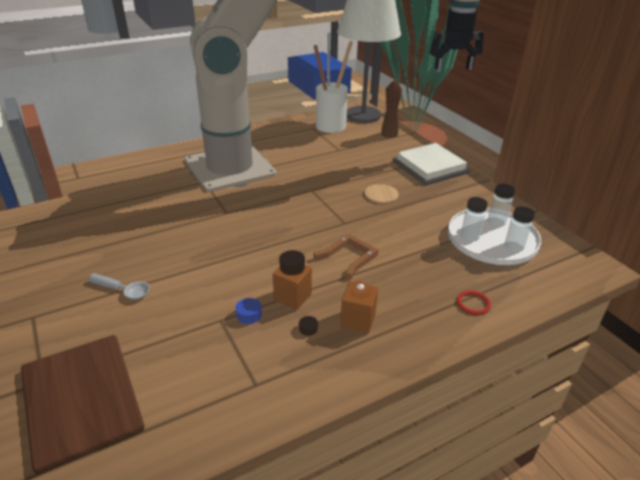

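View pics/side0.png

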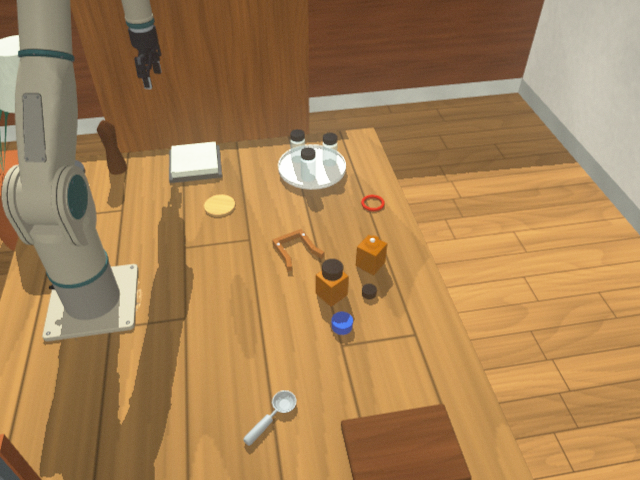

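```bash
python3 - <<'E'
import cv2,numpy as np
a=cv2.imread("pics/scene0.png")[228:348,230:390];b=cv2.imread("pics/side0.png")[220:340,260:420]
for n,i in(("a",a),("b",b)): cv2.imwrite(f"pics/crop_{n}.png",cv2.resize(i,None,fx=5,fy=5,interpolation=cv2.INTER_CUBIC))
E
```

```text
(no output)
```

View pics/crop_a.png

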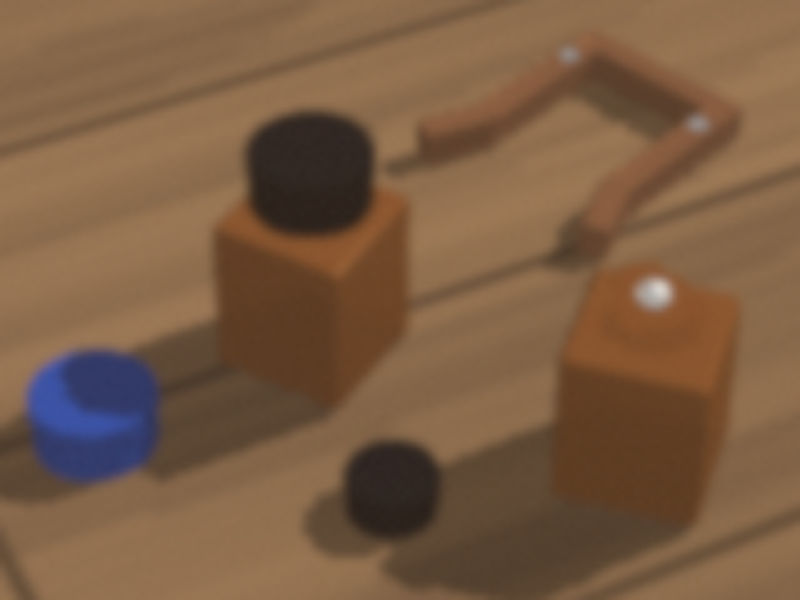

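View pics/crop_b.png

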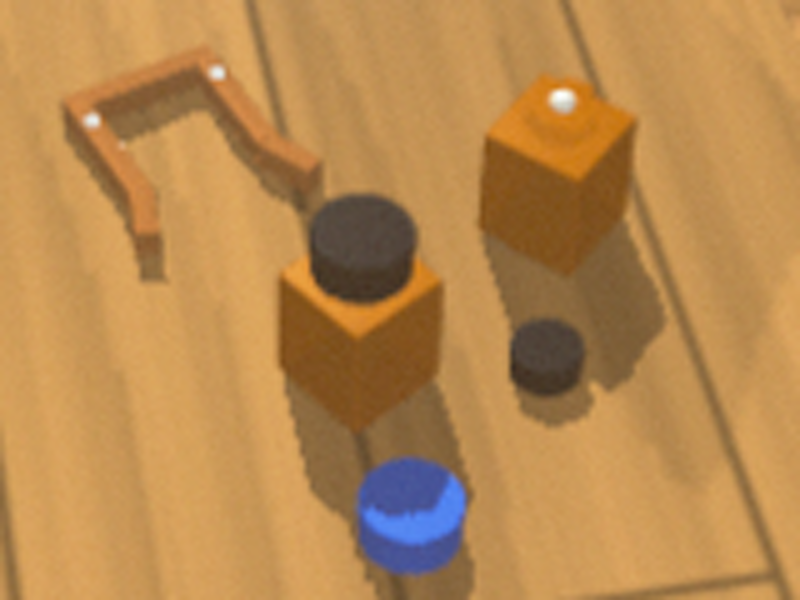

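```bash
cat > h.py <<'E'
import numpy as np,cv2
from scipy.optimize import least_squares
V={n:dict(np.load(f"pics/{n}.npz")) for n in("scene","side")}
def proj(n,X):
    v=V[n];c=X@v["R"].T+v["t"];return (c/c[:,2:])@v["mtx"][:2].T
def rot(a):return np.array([[np.cos(a),-np.sin(a)],[np.sin(a),np.cos(a)]])
def put(p,L):
    L=np.asarray(L,float);return np.c_[L[:,:2]@rot(p[2]).T+p[:2],L[:,2]]
off={"scene":(230,228),"side":(260,220)}
def px(n,P):return (np.array(P,float)+.5)/5-.5+off[n]
E
python3 - <<'E'
from h import *
# jar: local corners near,left,right (per view) top & bottom
h=.029
obs={"scene":[(335,277),(218,230),(408,203),(332,408),(220,365),(406,325)],
     "side":[(360,334),(281,280),(441,283),(359,430),(281,347),(440,355)]}
C=np.array([(1,1),(-1,1),(-1,-1),(1,-1)])*h
def ray(n,uv,z):
    v=V[n];d=v["R"].T@np.linalg.inv(v["mtx"])@[*uv,1];o=-v["R"].T@v["t"];return o+d*(z-o[2])/d[2]
for n in obs:
    P=[ray(n,u,z)[:2] for u,z in zip(px(n,obs[n]),[.074]*3+[0]*3)]
    P=np.array(P);print(n,P.round(4).tolist(), ((P[1]+P[2])/2).round(4),((P[4]+P[5])/2).round(4), np.linalg.norm(P[1]-P[0]),np.linalg.norm(P[2]-P[0]),"yaw",np.degrees(np.arctan2(*(P[2]-P[1])[::-1]))%90-45)
co={"scene":[(740,107),(597,33),(610,232),(583,226),(420,122),(425,143)],
    "side":[(207,48),(66,105),(320,158),(302,170),(133,236),(160,233)]}
def L(t):return [(.045,.0295+t,.018),(-.045,.0295+t,.018),(.0565,-.069,.018),(.043,-.069,.018),(-.0565,-.069,.018),(-.043,-.069,.018)]
def f(p,ns=("scene","side")):return np.concatenate([(proj(n,put(p,L(p[3])))-px(n,co[n])).ravel() for n in ns])
for ns in(("scene",),("side",),("scene","side")):
    r=least_squares(f,[.6,.1,.4,.014],args=(ns,),loss="soft_l1");print(ns,r.x.round(4),np.degrees(r.x[2]),r.fun.round(1).tolist())
p=r.x;print("mouth",put(p,[(0,-.069,0)]))
for n in("scene","side"):
    print(n,[ray(n,u,z).round(3)[:2].tolist() for u,z in ((px(n,[(653,292)] if n=="scene" else [(562,100)])[0],.085),(px(n,[(95,390)] if n=="scene" else [(411,495)])[0],.025),(px(n,[(392,475)] if n=="scene" else [(548,340)])[0],.02))])
E
```

```text
scene [[0.6197, -0.0912], [0.5738, -0.1192], [0.5932, -0.0459], [0.6137, -0.0906], [0.5702, -0.1198], [0.5837, -0.0415]] [ 0.5835 -0.0826] [ 0.5769 -0.0806] 0.053788009620031066 0.05249167815599471 yaw 30.16513721366914
side [[0.5715, -0.119], [0.5411, -0.0791], [0.6158, -0.0943], [0.5729, -0.1169], [0.5448, -0.058], [0.6221, -0.077]] [ 0.5784 -0.0867] [ 0.5834 -0.0675] 0.05018648077051798 0.05063327562932144 yaw 33.47615760704785
('scene',) [0.5158 0.0971 0.3366 0.0122] 19.285693377942668 [1.1, 0.6, -1.0, -0.6, -0.3, 1.0, 0.2, -0.6, -1.5, 0.5, 2.0, -1.1]
('side',) [0.5105 0.0959 0.3474 0.0062] 19.90524688131294 [0.3, 0.1, -0.9, 0.2, 0.8, 0.3, 0.0, -0.3, 0.2, 0.5, -0.5, -0.9]
('scene', 'side') [0.5129 0.0972 0.3418 0.0093] 19.584103160682023 [-0.4, 0.4, -2.5, -0.8, -0.8, 0.2, -0.3, -1.4, -2.0, -0.1, 1.5, -1.7, 0.6, -1.0, -0.6, -1.0, 1.6, -0.1, 0.7, -0.7, 0.8, -0.1, 0.1, -1.4]
mouth [[0.53599826 0.0321834  0.        ]]
scene [[0.694, 0.005], [0.586, -0.179], [0.676, -0.096]]
side [[0.7, 0.006], [0.585, -0.179], [0.672, -0.093]]
```

Candidates for the jar are scene (292,282), the closed jar with the large black cap, and scene (359,305), the jar with a knob. For the cap they are the large black one at (292,262), the small black one at (308,326) and the blue one at (248,311). The crops show the jar at (292,282), at about (0.58,-0.08), is nearer the base and carries the larger black cap, so I choose it. I'll go above it and look with the wrist camera.

Emit:
send_rows(plan=[[0.1,-0.18,0,0,0,-0.03,0],[0.1,-0.18,0,0,0,-0.03,0],[0.1,-0.18,0,0,0,-0.03,0],[0.1,-0.18,0,0,0,-0.03,0],[0.1,-0.18,0,0,0,-0.03,0],[0.1,-0.18,0,0,0,-0.03,0],[0.1,-0.18,0,0,0,-0.03,0],[0.1,-0.18,0,0,0,-0.03,0]])

```text
clock: 0.77
tcp_pos: [0.3349, 0.3362, 0.3038]
tcp_rot: [-0.0, 0.32, 0.948, -0.0]
wrist_force: [1.4, 0.6, -0.1]
grip_width: 0.0857
grasp_force: 0.0
```

Emit:
send_rows(plan=[[0.1,-0.18,0,0,0,-0.03,0],[0.1,-0.18,0,0,0,-0.03,0],[0.1,-0.18,0,0,0,-0.03,0],[0.1,-0.18,0,0,0,-0.03,0],[0.1,-0.18,0,0,0,-0.03,0],[0.1,-0.18,0,0,0,-0.03,0],[0.1,-0.18,0,0,0,-0.03,0],[0,0,0,0,0,0,0]])

```text
clock: 1.43
tcp_pos: [0.478, 0.0775, 0.3043]
tcp_rot: [0.003, 0.476, 0.879, -0.001]
wrist_force: [1.0, 0.1, -0.4]
grip_width: 0.0856
grasp_force: 0.0
```

```bash
python3 - <<'E'
from station import manip,cams
import cv2,numpy as np
s=manip.get_state();c=cams.capture("wrist");cv2.imwrite("pics/w1.png",c["color"][...,::-1])
np.savez("pics/w1.npz",mtx=c["mtx"],T=c["tool_from_camera"],p=s["tcp_pos"],q=s["tcp_rot"])
print(s["clock"],s["tcp_pos"],s["tcp_rot"],s["joint_positions"],c["tool_from_camera"])
E
```

```text
1.4333 [0.47799901 0.07748112 0.30434601] [ 0.00298483  0.47624836  0.87930499 -0.00114932] [-0.43456095  0.40459998  0.29426784  1.97447049 -0.15509295  0.78088664
  0.52539908] [[ 1.10336947e-03 -9.47406501e-01 -3.20030786e-01  8.28176144e-02]
 [ 9.99999389e-01  1.02471168e-03  4.14179792e-04 -1.95698461e-04]
 [-6.44573422e-05 -3.20031047e-01  9.47407053e-01 -7.00230447e-02]
 [ 0.00000000e+00  0.00000000e+00  0.00000000e+00  1.00000000e+00]]
```

View pics/w1.png

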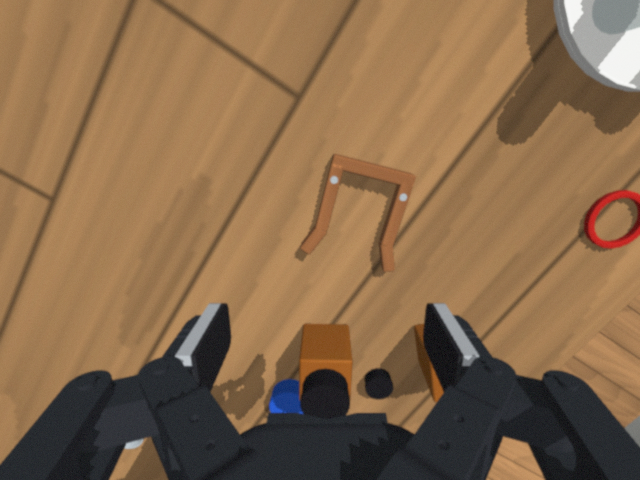

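The wrist view shows the cradle's back corners at (336,155) and (413,175), its rail ends at about (303,253) and (389,269), the jar's near bottom edge from (302,326) to (350,325), and the cap at (325,392).

```bash
cat >> h.py <<'E'
from scipy.spatial.transform import Rotation as Ro
def addw(f,n):
    d=np.load(f);q=d["q"];Rt=Ro.from_quat([q[1],q[2],q[3],q[0]]).as_matrix();T=d["T"]
    Rc=Rt@T[:3,:3];tc=Rt@T[:3,3]+d["p"];V[n]=dict(mtx=d["mtx"],R=Rc.T,t=-Rc.T@tc)
def ray(n,uv,z):
    v=V[n];d=v["R"].T@np.linalg.inv(v["mtx"])@[*uv,1];o=-v["R"].T@v["t"];return o+d*(z-o[2])/d[2]
E
python3 - <<'E'
from h import *
addw("pics/w1.npz","w")
a,b=[ray("w",u,0)[:2] for u in((302,326),(350,325))]
e=b-a;print("edge",a,b,np.linalg.norm(e),np.degrees(np.arctan2(e[1],e[0])))
n=np.array([e[1],-e[0]])/np.linalg.norm(e);print("jar",(a+b)/2+n*.029)
co=np.array([(413,175),(336,155),(394,269),(384,271),(298,249),(310,258)])
def L(t):return [(.045,.0295+t,.018),(-.045,.0295+t,.018),(.0565,-.069,.018),(.043,-.069,.018),(-.0565,-.069,.018),(-.043,-.069,.018)]
r=least_squares(lambda p:(proj("w",put(p,L(p[3])))-co).ravel(),[.6,.1,.4,.014],loss="soft_l1");print(r.x,np.degrees(r.x[2]),r.fun.round(1))
# overlay jar+cradle hypothesis
E
```

```text
edge [ 0.54253802 -0.07861681] [ 0.593188   -0.04376031] 0.061484926087649376 34.535120662083436
jar [ 0.58430344 -0.08507815]
[0.51166344 0.09763509 0.34507987 0.01257233] 19.771619899477187 [ 2.3  0.3 -4.4 -0.2  0.5  3.  -0.8 -1.5  0.3  1.8  0.  -4.6]
```

Emit:
send_rows(plan=[[0.105,-0.1625,0,0,0,0,0],[0.105,-0.1625,0,0,0,0,0],[0.105,-0.1625,0,0,0,0,0],[0.105,-0.1625,0,0,0,0,0],[0.105,-0.1625,0,0,0,0,0],[0,0,-0.2,0,0,0,0],[0,0,-0.2,0,0,0,0],[0,0,0,0,0,0,0]])

```text
clock: 2.15
tcp_pos: [0.5751, -0.0745, 0.2169]
tcp_rot: [-0.007, 0.47, 0.883, -0.002]
wrist_force: [-1.4, -0.1, -0.6]
grip_width: 0.0855
grasp_force: 0.0
```

```bash
python3 - <<'E'
from station import manip,cams
import cv2,numpy as np
s=manip.get_state();print(s["clock"],s["tcp_pos"],s["tcp_rot"])
a=cams.capture("scene")["color"][190:340,210:410,::-1];b=cams.capture("side")["color"][150:300,230:430,::-1]
w=cams.capture("wrist")["color"][...,::-1]
im=np.hstack([cv2.resize(a,(400,300)),cv2.resize(b,(400,300))])
cv2.imwrite("pics/chk1.png",np.vstack([im,cv2.resize(w,(400,300)) if 0 else np.hstack([cv2.resize(w,(400,300)),np.zeros((300,400,3),np.uint8)])]))
E
```

```text
2.15 [ 0.57506122 -0.0744911   0.216888  ] [-0.00692955  0.46969439  0.88279904 -0.00224089]
```

View pics/chk1.png

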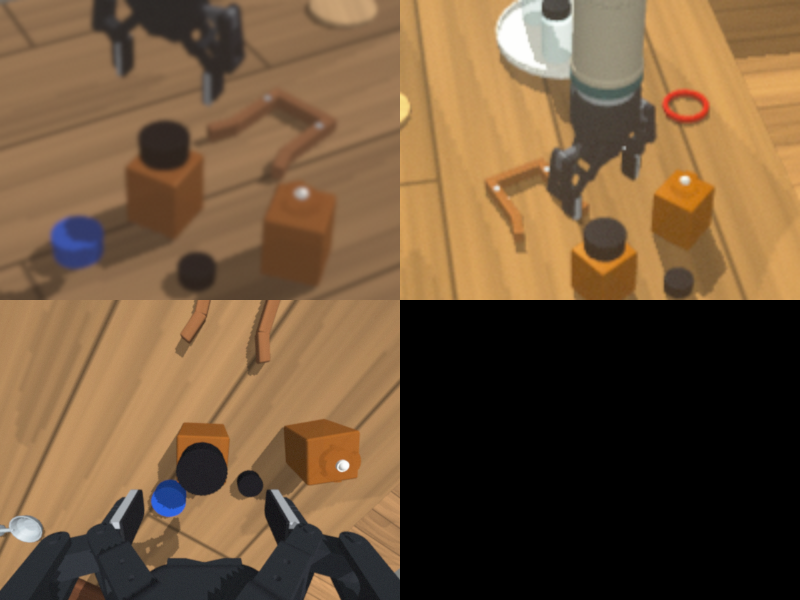

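Scene and side crops show the gripper above the capped jar. In the wrist tile the cap, at about (203,468), is midway between the pads at (128,510) and (282,510), so it is well centred.

```bash
python3 - <<'E'
from station import manip
s=manip.get_state();print(s["clock"],s["tcp_pos"],s["tcp_rot"])
from scipy.spatial.transform import Rotation as Ro
q=s["tcp_rot"];R=Ro.from_quat([q[1],q[2],q[3],q[0]]).as_matrix();print(np.degrees(np.arctan2(R[1,1],R[0,1])) if 0 else R.round(4))
E
```

```text
2.3 [ 0.57986509 -0.07522596  0.22485034] [3.78819494e-05 4.69311098e-01 8.83032850e-01 2.80001869e-04]
[[-5.595e-01  8.288e-01  3.000e-04]
 [ 8.288e-01  5.595e-01  5.000e-04]
 [ 2.000e-04  5.000e-04 -1.000e+00]]
```

Emit:
send_rows(plan=[[0.015,-0.05,0,0,0,0,0],[0,0,-0.1,0,0,0,0],[0,0,-0.1,0,0,0,0],[0,0,-0.1,0,0,0,0],[0,0,-0.1,0,0,0,0],[0,0,-0.1,0,0,0,0],[0,0,-0.06,0,0,0,0],[0,0,0,0,0,0,0]])

```text
clock: 2.97
tcp_pos: [0.5824, -0.0864, 0.1114]
tcp_rot: [-0.0, 0.47, 0.883, -0.0]
wrist_force: [0.1, 0.2, -0.4]
grip_width: 0.0853
grasp_force: 0.0
```

Emit:
send_rows(plan=[[0,0,0,0,0,0,0],[0,0,0,0,0,0,0.15],[0,0,0,0,0,0,0.25],[0,0,0,0,0,0,0.35],[0,0,0,0,0,0,0.5],[0,0,0,0,0,0,0.5],[0,0,0,0,0,0,0.5],[0,0,0,0,0,0,0.5]])

```text
clock: 3.63
tcp_pos: [0.5833, -0.0867, 0.1138]
tcp_rot: [0.001, 0.47, 0.883, 0.0]
wrist_force: [-1.6, 0.2, 7.5]
grip_width: 0.0573
grasp_force: 60.6
```

Emit:
send_rows(plan=[[0,0,0.008,0,0,0,0.5],[-0.028,0.067,0,0,0,-0.04,0.5],[-0.028,0.067,0,0,0,-0.04,0.5],[-0.028,0.067,0,0,0,-0.04,0.5],[-0.028,0.067,0,0,0,-0.04,0.5],[-0.028,0.067,0,0,0,0,0.5],[-0.03,0.067,0,0,0,0,0.5],[0,0,0,0,0,0,0.5]])

```text
clock: 4.3
tcp_pos: [0.5476, -0.0024, 0.1139]
tcp_rot: [-0.001, 0.575, 0.818, 0.001]
wrist_force: [-0.8, 1.5, -0.2]
grip_width: 0.0573
grasp_force: 61.6
```

```bash
python3 - <<'E'
from station import manip,cams
import cv2,numpy as np
cams.capture("scene")
s=manip.get_state();c=cams.capture("wrist");cv2.imwrite("pics/w2.png",c["color"][...,::-1])
np.savez("pics/w2.npz",mtx=c["mtx"],T=c["tool_from_camera"],p=s["tcp_pos"],q=s["tcp_rot"])
print(s["clock"],s["tcp_pos"],s["tcp_rot"],s["wrist_force"],s["grip_width"])
E
```

```text
4.35 [ 0.54817783 -0.0039138   0.1139046 ] [-5.33436113e-04  5.75166517e-01  8.18036025e-01  5.04144484e-04] [-0.80718088  0.69525564 -0.82299712] 0.05729036895109968
```

View pics/w2.png

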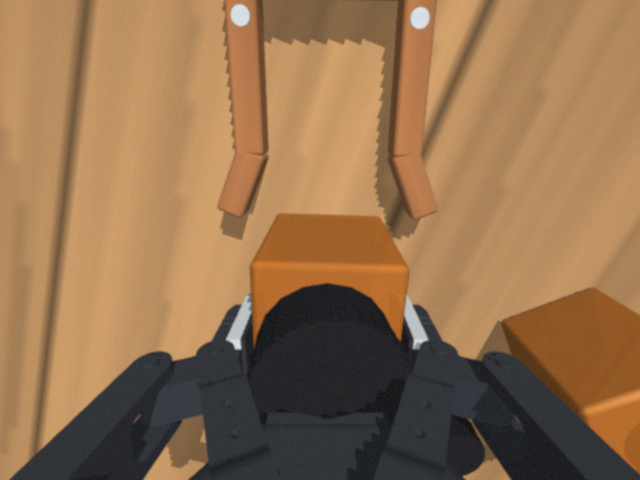

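```bash
python3 - <<'E'
from h import *
addw("pics/w2.npz","w")
d=np.load("pics/w2.npz");q=d["q"];R=Ro.from_quat([q[1],q[2],q[3],q[0]]).as_matrix();p=d["p"]
T=lambda u,z:((ray("w",u,z)-p)@R).round(4)[:2]
print("yaw",np.degrees(np.arctan2(R[1,1],R[0,1])))
for n,u,z in[("jb",(281,214),0),("jb",(379,217),0),("jt",(251,266),.074),("jt",(409,270),.074),("kl",(267,154),.018),("kr",(390,154),.018),("sl",(240,15),.018),("sr",(420,17),.018),("ml",(245,216),.018),("mr",(414,218),.018),("il",(262,20),.018),("ir",(402,20),.018)]:
    print(n,T(u,z),ray("w",u,z)[:2].round(4))
E
```

```text
yaw 19.777380812317663
jb [ 0.0343 -0.0258] [0.5123 0.0198]
jb [0.0326 0.0291] [0.5645 0.0368]
jt [ 0.0349 -0.0269] [0.5111 0.0199]
jt [0.0334 0.0289] [0.5641 0.0374]
kl [ 0.0686 -0.0287] [0.4979 0.051 ]
kr [0.0686 0.03  ] [0.5531 0.0709]
sl [ 0.1259 -0.037 ] [0.4707 0.1022]
sr [0.1252 0.0392] [0.5427 0.1273]
ml [ 0.038  -0.0415] [0.4962 0.0179]
mr [0.037 0.044] [0.5771 0.046 ]
il [ 0.124  -0.0278] [0.48   0.1035]
ir [0.1241 0.0317] [0.536  0.1237]
```

Emit:
send_rows(plan=[[-0.0203,0.0565,0,0,0,0,0.5],[-0.0203,0.0565,0,0,0,0,0.5],[-0.0203,0.0565,0,0,0,0,0.5],[-0.0203,0.0565,0,0,0,0,0.5],[-0.0203,0.0565,0,0,0,0,0.5],[-0.0203,0.0565,0,0,0,0,0.5],[-0.0203,0.0565,0,0,0,0,0.5],[-0.0203,0.0565,0,0,0,0,0.5]])

```text
clock: 5.07
tcp_pos: [0.516, 0.0855, 0.1139]
tcp_rot: [0.001, 0.577, 0.817, 0.0]
wrist_force: [0.7, -3.4, 5.7]
grip_width: 0.0571
grasp_force: 62.3
```

Emit:
send_rows(plan=[[0,0,0,0,0,0,0.5],[-0.003,0.009,0,0,0,0,0.5],[-0.003,0.009,0,0,0,0,0.5],[-0.003,0.009,0,0,0,0,0.5],[0,0,0,0,0,0,0.5],[0,0,0,0,0,0,0.5]])

```text
clock: 5.57
tcp_pos: [0.5142, 0.0906, 0.1138]
tcp_rot: [0.0, 0.577, 0.817, 0.0]
wrist_force: [1.3, -2.4, 5.8]
grip_width: 0.0571
grasp_force: 62.1
```

Emit:
send_rows(plan=[[-0.003,0.009,0,0,0,0,0.5],[-0.003,0.009,0,0,0,0,0.5],[0,0,0,0,0,0,0.5],[0,0,0,0,0,0,0.5]])

```text
clock: 5.9
tcp_pos: [0.5139, 0.0912, 0.1141]
tcp_rot: [0.002, 0.577, 0.817, -0.001]
wrist_force: [2.4, -9.4, 7.0]
grip_width: 0.0574
grasp_force: 61.5
```

Emit:
send_rows(plan=[[-0.003,0.009,0,0,0,0,0.5],[-0.003,0.009,0,0,0,0,0.5],[0,0,0,0,0,0,0.5],[0,0,0,0,0,0,0.5]])

```text
clock: 6.23
tcp_pos: [0.5136, 0.0919, 0.1143]
tcp_rot: [0.004, 0.578, 0.816, -0.002]
wrist_force: [2.9, -14.9, 7.4]
grip_width: 0.0572
grasp_force: 61.3
```

Emit:
send_rows(plan=[[0.003,-0.009,0,0,0,0,0.5],[0.003,-0.009,0,0,0,0,0.5],[0,0,0,0,0,0,0.3],[0,0,0,0,0,0,0],[0,0,0,0,0,0,0],[0,0,0,0,0,0,0],[0,0,0,0,0,0,0],[0,0,0,0,0,0,0]])

```text
clock: 6.9
tcp_pos: [0.5126, 0.094, 0.1133]
tcp_rot: [-0.0, 0.577, 0.817, -0.0]
wrist_force: [-0.2, -0.4, -0.1]
grip_width: 0.0855
grasp_force: 0.0
```

```bash
python3 - <<'E'
from station import manip
s=manip.get_state()
for k in("clock","tcp_pos","tcp_rot","wrist_force","grip_width","joint_positions"):print(k,s[k])
E
```

```text
clock 6.9
tcp_pos [0.51262396 0.09400918 0.11331486]
tcp_rot [-4.13274256e-04  5.76660260e-01  8.16983945e-01 -8.47847915e-05]
wrist_force [-0.20546804 -0.3913188  -0.05522575]
grip_width 0.08547272186337092
joint_positions [-0.40100232  0.76684849  0.25353818  2.02229028 -0.4563966   0.4071779
  0.54865455]
```

Emit:
send_rows(plan=[[0,0,0.055,0,0,0,0],[0,0,0.055,0,0,0,0],[0,0,0.055,0,0,0,0],[-0.003,0.013,0.053,0,0,0,0],[0,0,0,0,0,0,0],[0,0,0,0,0,0,0]])

```text
clock: 7.4
tcp_pos: [0.5129, 0.0966, 0.1583]
tcp_rot: [0.001, 0.577, 0.817, 0.001]
wrist_force: [-1.3, 0.5, -0.7]
grip_width: 0.0853
grasp_force: 0.0
```

```bash
python3 - <<'E'
from station import manip,cams
import cv2,numpy as np
s=manip.get_state();w=cams.capture("wrist");print(s["clock"],s["tcp_pos"],s["tcp_rot"])
np.savez("pics/w3.npz",mtx=w["mtx"],T=w["tool_from_camera"],p=s["tcp_pos"],q=s["tcp_rot"])
cv2.imwrite("pics/w3.png",w["color"][...,::-1])
E
```

```text
7.4 [0.51288627 0.09660076 0.15826631] [6.77117918e-04 5.76654619e-01 8.16987210e-01 9.43971681e-04]
```

View pics/w3.png

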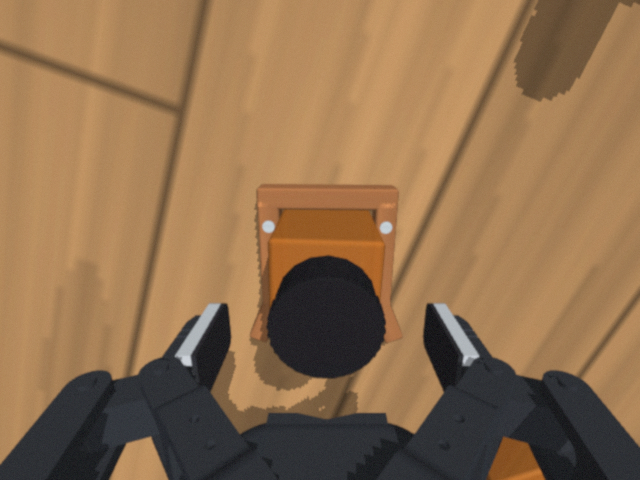

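The jar sits flush against the back stop (row 208) and between the rails. The cap top is centred at about (328,317), midway between the pads.

```bash
python3 - <<'E'
from h import *
addw("pics/w3.npz","w")
for u in((328,317),(271,317),(385,317),(328,257),(328,377)):print(ray("w",u,.1055))
E
```

```text
[0.51121568 0.10273893 0.1055    ]
[0.48893463 0.09482819 0.1055    ]
[0.53351718 0.11065694 0.1055    ]
[0.50217628 0.12797829 0.1055    ]
[0.52150981 0.0739962  0.1055    ]
```

Emit:
send_rows(plan=[[0,0,0,0,0,0,0.2],[0,0,0,0,0,0,0.3],[0,0,0,0,0,0,0.4],[0,0,0,0,0,0,0.6],[0,0,0,0,0,0,0.6],[0,0,0,0,0,0,0.6],[0,0,0,0,0,0,0.6]])

```text
clock: 8.03
tcp_pos: [0.5125, 0.096, 0.157]
tcp_rot: [0.0, 0.577, 0.817, -0.0]
wrist_force: [0.0, -0.3, 0.1]
grip_width: 0.0479
grasp_force: 61.5
```

Emit:
send_rows(plan=[[0,0,-0.01,0,0,0,0.6],[0,0,-0.01,0,0,0,0.6],[0,0,-0.01,0,0,0,0.6],[0,0,0,0,0,0,0.6],[0,0,0,0,0,0,0.6],[0,0,0,0,0,0,0.6]])

```text
clock: 8.53
tcp_pos: [0.5125, 0.096, 0.1515]
tcp_rot: [0.0, 0.577, 0.817, 0.0]
wrist_force: [-1.1, 0.4, 7.8]
grip_width: 0.048
grasp_force: 61.7
```

Emit:
send_rows(plan=[[0,0,-0.005,0,0,0,0.6],[0,0,0,0,0,0,0.6],[0,0,0,0,0,0,0.6],[0,0,0,0,0,0,0.6]])

```text
clock: 8.87
tcp_pos: [0.5125, 0.096, 0.1507]
tcp_rot: [0.0, 0.577, 0.817, 0.0]
wrist_force: [-0.6, 0.9, 8.6]
grip_width: 0.0478
grasp_force: 62.2
```

Emit:
send_rows(plan=[[0,0,0,0,0,0.06,0.6],[0,0,0,0,0,0.06,0.6],[0,0,0,0,0,0.06,0.6],[0,0,0,0,0,0.06,0.6],[0,0,0,0,0,0,0.6]])

```text
clock: 9.28
tcp_pos: [0.513, 0.0962, 0.1509]
tcp_rot: [0.001, 0.412, 0.911, 0.001]
wrist_force: [0.1, -0.8, 8.5]
grip_width: 0.0474
grasp_force: 62.1
```

Emit:
send_rows(plan=[[0,0,0,0,0,0.06,0.6],[0,0,0,0,0,0.06,0.6],[0,0,0,0,0,0.06,0.6],[0,0,0,0,0,0.06,0.6],[0,0,0,0,0,0,0.6],[0,0,0,0,0,0,0.6]])

```text
clock: 9.78
tcp_pos: [0.5129, 0.0962, 0.1508]
tcp_rot: [0.001, 0.236, 0.972, 0.001]
wrist_force: [-0.4, 1.0, 8.9]
grip_width: 0.0477
grasp_force: 62.1
```

```bash
python3 - <<'E'
from station import manip
s=manip.get_state();q=s["tcp_rot"]
import numpy as np
print(s["tcp_pos"],s["wrist_force"],s["torque"],np.degrees(np.arctan2(q[2]**2-q[1]**2,2*q[1]*q[2])),s["joint_positions"])
E
```

```text
[0.51292928 0.0962077  0.15082957] [-0.39055513  0.97650338  8.90610318] [0.06042209 0.06279323 0.00258697] 62.73692502581106 [-0.31104586  0.68419466  0.10859235  2.00526685 -0.15676036  0.45830069
  1.00890206]
```

Emit:
send_rows(plan=[[0,0,0,0,0,0.064,0.6],[0,0,0,0,0,0.064,0.6],[0,0,0,0,0,0.064,0.6],[0,0,0,0,0,0.064,0.6],[0,0,0,0,0,0,0.6],[0,0,0,0,0,0,0.6]])

```text
clock: 10.28
tcp_pos: [0.5129, 0.0962, 0.1508]
tcp_rot: [0.001, 0.037, 0.999, 0.0]
wrist_force: [-0.4, -0.0, 8.4]
grip_width: 0.0478
grasp_force: 62.1
```

Emit:
send_rows(plan=[[0,0,0.01,0,0,0,0.6],[0,0,0.01,0,0,0,0.6],[0,0,0.01,0,0,0,0.6],[0,0,0.01,0,0,0,0.6],[0,0,0.01,0,0,0,0.6],[0,0,0,0,0,0,0.6],[0,0,0,0,0,0,0.6]])

```text
clock: 10.87
tcp_pos: [0.512, 0.096, 0.1598]
tcp_rot: [-0.0, 0.037, 0.999, -0.0]
wrist_force: [0.4, -0.5, 0.0]
grip_width: 0.0478
grasp_force: 61.6
```

The lift shows no pull, so the cap is free. I'll raise it to about 7 cm.

Emit:
send_rows(plan=[[0,0,0.01,0,0,0,0.6],[0,0,0.02,0,0,0,0.6],[0,0,0.03,0,0,0,0.6],[0,0,0,0,0,0,0.6]])

```text
clock: 11.2
tcp_pos: [0.513, 0.0961, 0.1732]
tcp_rot: [0.001, 0.037, 0.999, 0.0]
wrist_force: [0.1, 0.1, -0.5]
grip_width: 0.0478
grasp_force: 61.6
```

Emit:
send_rows(plan=[[0,0,0.05,0,0,0,0.6],[0,0,0.07,0,0,0,0.6],[0,0,0.07,0,0,0,0.6],[0,0,0.07,0,0,0,0.6],[0,0,0.03,0,0,0,0.6],[0,0,0,0,0,0,0.6],[0,0,0,0,0,0,0.6],[0,0,0,0,0,0,0.6]])

```text
clock: 11.87
tcp_pos: [0.5119, 0.096, 0.2296]
tcp_rot: [-0.001, 0.037, 0.999, -0.0]
wrist_force: [0.2, -0.7, 0.2]
grip_width: 0.048
grasp_force: 61.7
```

```bash
python3 - <<'E'
from station import manip,cams
import cv2,numpy as np
s=manip.get_state();print(s["clock"],s["tcp_pos"],s["wrist_force"],s["grip_width"])
a=cams.capture("scene")["color"][150:300,240:440,::-1];b=cams.capture("side")["color"][130:280,220:420,::-1]
cv2.imwrite("pics/end.png",np.hstack([cv2.resize(a,(400,300)),cv2.resize(b,(400,300))]))
E
```

```text
11.8667 [0.51193921 0.09598279 0.22959795] [ 0.17791587 -0.65916487  0.24590977] 0.04796450395728273
```

View pics/end.png

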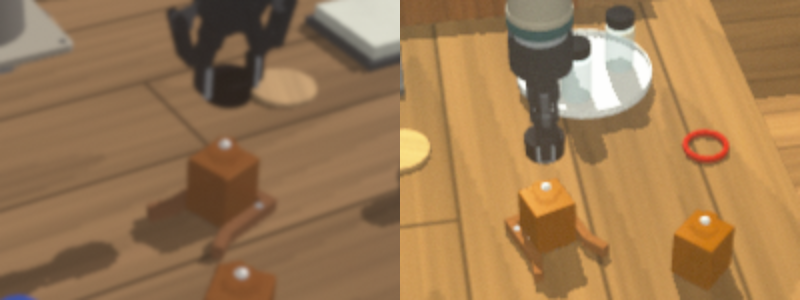

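The cap is held level above the open jar (end.png cap at (228,85), jar neck at (225,145)), and the jar stands in the cradle. I'm handing the job in.

```bash
python3 -c "
from station import ticket
print(ticket.finish_job())"
```

```text
the job is handed in; nothing more can be done
None
```

The jar is home against the back stop, and the free cap is held level about 7 cm above it; the job was handed in at about 12 s on the robot's clock, and no verdict came back.

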